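# Set the screw tray and hold the gearbox cover at the index arm

### The arm

A 7-joint arm with a two-finger parallel gripper is mounted at the origin on the work surface. World frame = base frame: x ahead of the robot, y to its left, z up, the work surface at z = 0. Lengths are in m, angles in rad, forces in N, time in s.
With the tool pointing down it reaches from about 0.425 to 0.875 m from the base axis. Payload 4.7 kg.
Tool frame: the origin (TCP) lies midway between the tips of the shut fingers; the grasp point (between the pads) lies 19 mm behind it; z points along the fingers, y is the line along which they close (so a half turn about z gives the same grasp; the last joint's range is limited). The gripper opens to 87 mm and grips with 3 to 60 N. Pads are 19 mm wide; open, the fingers measure 117 mm over their backs; the gripper's body (75 mm by 190 mm) begins 51 mm behind the grasp point.
Start: joints at [1.28, 0.321, -0.07, 1.45, 0.023, 1.371, -0.057], TCP at [0.195, -0.62, 0.223] pointing down, gripper open.
Joint ranges: [-2.86, 2.86], [-0.3, 2.09], [-1.38, 1.24], [0.06, 2.45], [-1.56, 4.7], [0.09, 2.05], [-2.69, 2.69]. Speed limits (rad/s): [2.57, 2.57, 3.14, 3.14, 3.14, 3.14, 3.14].

### API

Orientations are given as a rotation vector (axis times angle).
In Python, from bench import monitor, cams, workorder gives the robot as it stands.
- The arm moves only by the tool move_arm, never from a script. Its arguments are lists of equal length, an entry for each row: "slide": the shift along the tool's x, y, z in cm, a list of three; "roll": the turn about the tool's z in rad. In form: {"slide": [[dx, dy, dz], ...], "roll": [roll, ...]}. A call has 1 to 20 rows; each row is the pose to reach, as a shift and turn from the pose commanded when the call began, along the tool's axes at that moment; what a row does not reach only later rows make up. A row lasts 1/10 s, in which the tool goes at most 50 mm and 8.59 degrees, less where a joint would pass 70% of its speed; a pose out of reach is approached as far as the arm can. A call with a gripper value outside its range is refused whole. "gripper" is the finger opening in cm, from 0 to 8.7, set as the call begins (left out, the last holds). The fingers move at their own pace and stop on an object; "squeeze" is the grip in N (left out, the last holds). Time passes only in rows, so rows that repeat a pose let the fingers close. It gives the time, the measured TCP pose, the force, the opening and the grip force at its end, in the units of the state.
- monitor.get_state(): the state, without advancing time (a new reading comes with each control period).
- cams.get_image(name): name is "side" or "top" or "wrist"; returns the picture (480x640x3 uint8, red, green, blue); there is no depth.
- cams.get_calibration(name): a dict with "mtx" (3x3 intrinsics, pixels), "dist_coeffs" ([k1, k2, p1, p2, k3] as OpenCV has them; the pictures are not rectified), "R" (3x3) and "t" (3): a world point X has camera coordinates R X + t. Camera axes: x right, y down, z forward; pixel columns grow to the right and rows downward; lengths in m; the calibration is good to about 2 mm. A picture is of the moment at which its call begins: read the wrist's pose just before it. get_calibration takes no time and is no camera call; for the wrist camera it gives the pose at the moment of the call.
- workorder.close_job(): hands the job in; it is judged then, once.
The state is a dict: "time": time; "joint_positions": joint angles; "qd": joint speeds; "joint_torque": joint torques, N m; "position": TCP position; "tool_rot": TCP orientation; "ft_force": force on the tool from outside, world axes, zero at the start; "torque": the same for the moment, N m; "grip_width": opening from 0.0 (shut) to 1.0 (fully open); "grip_force": force on a finger pad.
Only numpy, scipy, OpenCV 4.12 (cv2) and the standard library are available. Lean on these libraries where they do the work, as an engineer would, in place of code of your own. Each camera call takes 0.05 s, during which the arm holds its last target. There are 200 camera calls.

### The job

Slide the steel screw tray along the bench, without lifting it, until it lies wholly on the rubber mat in front of the gearbox and square with it. Then take the black grip, raise the gearbox's hinged cover until it is in line with the brass index arm beside it, and finish while still holding the cover there, because it falls shut by itself; the index arm and everything else on the bench stay where they are.

Things in the scene. Friction and masses are not known exactly. Their poses are not given: they have to be found in the camera images.
- gearbox: Grey open-topped metal case with gears inside, fixed to the bench, 130 (x) by 220 (y) by 108 mm high, on a foot flange 150 by 260 by 12 mm. Origin: centre of its underside; z up, its front (local -x) faces the mat and roughly the robot.
- cover: Grey hinged plate on the gearbox's top, 138 (x) by 216 (y) by 6 mm, about 0.5 kg. Origin: middle of the hinge axis, at the gearbox's rear top edge, 111 mm above the bench. Local y: hinge axis; local -x: to the free edge and grip. Starts closed (level); opens about +y, free edge up and away from the robot, to 1.5 rad at most; pitch = opening angle. Nearly free hinge: it falls shut when released.
- grip (a point): Centre of the cover's black grip: round roller, 26 mm diameter, 40 mm long along the hinge direction, flat ends, on one 12 mm stem; its axis is 37 mm out from the plate's free edge, 175 mm from the hinge axis along the cover's -x and 2 mm along its z; 113 mm above the bench when closed. Held by its flat ends from above, it can turn between the finger pads.
- index_arm: Flat brass bar, 120 mm long, 14 mm high, 7 mm thick, at the cover's +y end (128 mm from its middle), pivoted on the hinge axis and clamped by friction at the marked angle, 0.55 to 1.0 rad above level. Origin: on the hinge axis; local -x points along the bar to its free end, y is the hinge axis. The cover is in line when the x axes are parallel (same pitch).
- index_tip (a point): Free end of the brass index arm, 120 mm from the hinge axis.
- mat: Thin flat black rubber mat on the bench, 190 (x) by 150 (y) by 1 mm, in front of the gearbox; nothing catches on its edge. Origin: its centre, at bench level; x along the long side.
- tray: Loose shallow open steel tray, 160 (x) by 120 (y) mm, rim 12 mm high, walls and floor 4 mm, about 0.45 kg. A straight upright handle plate stands in its middle: 80 mm long along x, 12 mm thick in y, its top 42 mm above the bench. Origin: centre of the underside, z up. A half turn makes no difference.
- cheek: Bystander: plywood disc with a dark hub mark, 140 mm diameter, 10 mm thick, lying flat, 0.25 kg. Origin: centre of its underside.
- spool: Bystander: spool of copper wire, 70 mm diameter, 60 mm high, standing. Origin: centre of its underside.
- jar: Bystander: amber jar, 64 mm diameter, 85 mm high. Origin: centre of its underside.
- former: Bystander: pale wooden block 35 by 50 by 35 mm high, just before the gearbox's front on the -y side. Origin: centre of its underside.
- bearing: Bystander: steel ring, 30 mm diameter, 12 mm high, lying just before the gearbox's front on the +y side. Origin: centre of its underside.
- wrench: Bystander: flat spanner 150 mm long, lying on the bench at the left. Origin: at its middle, underside.
Things that resemble listed ones, but are neither listed nor needed, are in the scene too. Leave any orange or purple look-alike of the tray alone.

How it is judged:
On the way, in this order (a step that is already met when the one before it is completed fails the run):
1. the tray lies flat on the mat, square with it and still, the cover being closed (x of tray in the frame of mat between -0.018 and 0.018 m and y of tray in the frame of mat between -0.018 and 0.018 m and angle between the x axis of tray and the x axis of mat, either way round below 0.2 rad and height (world z) of tray below 0.005 m and angle between each of tray, cover's own z axis and vertical below 0.06 rad and linear speed of tray below 0.02 m/s), for 0.2 s.
2. the cover is held in line with the index arm (angle between the x axis of cover and the x axis of index_arm, either way round below 0.09 rad and angular speed of cover below 0.06 rad/s and contact force between the fingers and cover above 0.7 N), for 0.2 s.
At the end, for the whole second after the job is handed in: The tray lies flat and still on the mat (within 18 mm of its centre along each side, within 0.2 rad of square), and the fingers hold the cover still (contact force over 0.7 N, under 0.06 rad/s) within 0.09 rad of the index arm's angle, with nothing else propping it (all of step 2 and x of tray in the frame of mat between -0.018 and 0.018 m and y of tray in the frame of mat between -0.018 and 0.018 m and angle between the x axis of tray and the x axis of mat, either way round below 0.2 rad and height (world z) of tray below 0.005 m and angle between tray's own z axis and vertical below 0.06 rad and linear speed of tray below 0.02 m/s and contact force between cover and tray below 0.2 N and contact force between cover and cheek below 0.2 N and contact force between cover and spool below 0.2 N and contact force between cover and jar below 0.2 N and contact force between cover and former below 0.2 N and contact force between cover and bearing below 0.2 N and contact force between cover and wrench below 0.2 N); the arm keeps its last pose, push and grip.
It fails at once if the tray is lifted off the bench (over 12 mm) or tipped (height (world z) of tray above 0.012 m or angle between tray's own z axis and vertical above 0.2 rad).
It fails at once if the index arm is pushed from its place (over 8 mm at its end) (distance of index_tip from where it was at the start of the episode above 0.008 m).
It fails at once if a bystander is moved by more than 30 mm (distance of any of cheek, spool, jar, former, bearing, wrench from where it was at the start of the episode above 0.03 m).
It also fails if it takes over 64 s, if anything falls off the work surface, if the arm or the gripper's body presses on something with over 40 N, if the wrist force passes 120 N, or if a joint passes its speed limit or range.

## Working session

There is one attempt and no reset: what is moved stays moved. The work goes in short steps, Python scripts to look and compute and a tool call to move; the robot and the scene stay as the last step left them, time stands still between calls to the robot, and variables do not carry over. Pictures are saved under pics/ and viewed, at most 10 in all, crops included, and the job is handed in when it is done.

Besides the shell and the picture viewer there is one more tool, called after "Request:" as name([rows], argument=value, ...), one row to a line, values as JSON. move_arm: Moves the arm, as the interface text tells. Its arguments: {"type":"object","properties":{"slide":{"type":"array","items":{"type":"array","items":{"type":"number"}}},"roll":{"type":"array","items":{"type":"number"}},"gripper":{"type":"number"},"squeeze":{"type":"number"}},"required":["slide","roll"]}

```bash
ls; mkdir -p pics; cat > h.py <<'E'
import numpy as np, cv2
from scipy.spatial.transform import Rotation as Ro
from bench import monitor, cams, workorder
def snap(n,f):
    c=cams.get_calibration(n); im=cams.get_image(n); cv2.imwrite(f'pics/{f}.png',cv2.cvtColor(im,cv2.COLOR_RGB2BGR)); np.savez(f'pics/{f}.npz',**{k:np.array(v) for k,v in c.items()}); return im
def cal(f): return np.load(f'pics/{f}.npz')
def ray(c,uv):
    p=cv2.undistortPoints(np.array(uv,float).reshape(-1,1,2),c['mtx'],c['dist_coeffs']).reshape(-1,2)
    d=np.c_[p,np.ones(len(p))]@c['R']; return -c['R'].T@c['t'].ravel(), d/np.linalg.norm(d,axis=1)[:,None]
def onz(c,uv,z):
    o,d=ray(c,uv); return o+d*((z-o[2])/d[:,2])[:,None]
def tri(cs,uvs):
    A=np.zeros((3,3));b=np.zeros(3);L=[]
    for c,uv in zip(cs,uvs):
        o,d=ray(c,[uv]);P=np.eye(3)-np.outer(d[0],d[0]);A+=P;b+=P@o;L.append((P,o))
    X=np.linalg.solve(A,b); return X,[np.linalg.norm(P@(X-o)) for P,o in L]
def proj(c,X): return cv2.projectPoints(np.array(X,float).reshape(-1,3),cv2.Rodrigues(c['R'])[0],c['t'],c['mtx'],c['dist_coeffs'])[0].reshape(-1,2)
E
python3 - <<'E'
from h import *
for n in ('top','side','wrist'): snap(n,n+'0'); c=cal(n+'0'); print(n,-c['R'].T@c['t'].ravel(),c['R'][2],c['mtx'][0,0])
print(monitor.get_state())
E
```

```text
pics
top [ 0.32724553 -0.04541174  1.22992778] [ 0.16929236  0.01318798 -0.98547764] 480.45906826161837
side [0.06335094 1.04361239 0.79894186] [ 0.33716733 -0.78168771 -0.52467373] 543.3886668753709
wrist [ 0.27252883 -0.59582087  0.38314486] [-0.27689398 -0.08494904 -0.95713812] 390.47930203171853
{'time': 0.15, 'joint_positions': array([ 1.28011017,  0.32167234, -0.07010747,  1.45142458,  0.02261417,
        1.37079786, -0.05689381]), 'qd': array([-0.00048763, -0.00238268,  0.00201799, -0.00353844, -0.00091751,
        0.00109999,  0.00011693]), 'joint_torque': array([-2.89119916e-04, -4.91796649e+01, -4.04600557e-01, -3.12879968e+01,
       -6.38992083e-02,  4.04437445e-02,  9.64939727e-05]), 'position': array([ 0.19489206, -0.61964053,  0.22168524]), 'tool_rot': array([-3.10370715e+00, -4.76767615e-01,  5.06716941e-04]), 'ft_force': array([-0.23278764, -0.0137608 ,  0.23988546]), 'torque': array([-0.00272511,  0.03377127, -0.02115777]), 'grip_force': 0.0, 'grip_width': 1.0012947355282025}
```

View pics/top0.png

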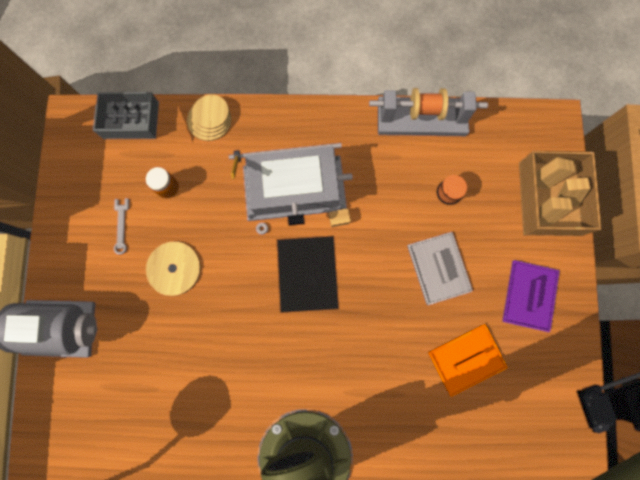

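View pics/side0.png

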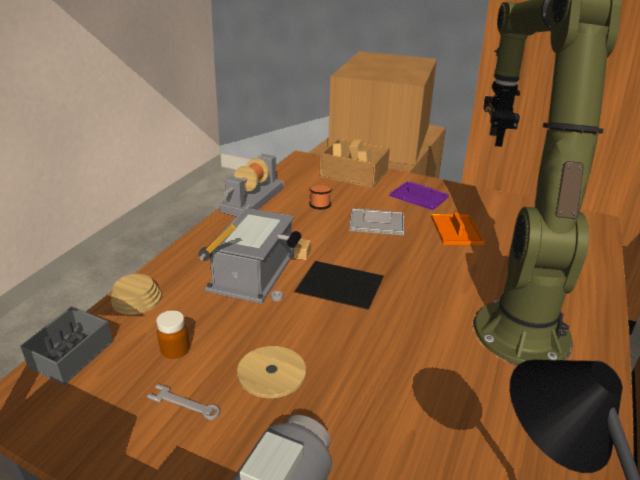

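The top view shows three tray-shaped things. The steel one is at (440,268), the orange one at (467,358) and the purple one at (531,295); I choose the steel tray. The mat is at (308,273), the black grip at (296,218), the index arm at about (237,165), and the cover carries a pale label at (292,175). In the side view the steel tray is at (377,221), the grip at (294,239), the index arm at (218,240) and the mat at (340,284).

```bash
python3 - <<'E'
import cv2
a=cv2.imread('pics/top0.png')[135:325,220:480]; cv2.imwrite('pics/c1.png',cv2.resize(a,None,fx=3,fy=3,interpolation=cv2.INTER_CUBIC))
b=cv2.imread('pics/side0.png')[195:310,190:420]; b=cv2.resize(b,None,fx=3.4,fy=3.4,interpolation=cv2.INTER_CUBIC);cv2.imwrite('pics/c2.png',b);print(b.shape)
E
```

```text
(391, 782, 3)
```

View pics/c1.png

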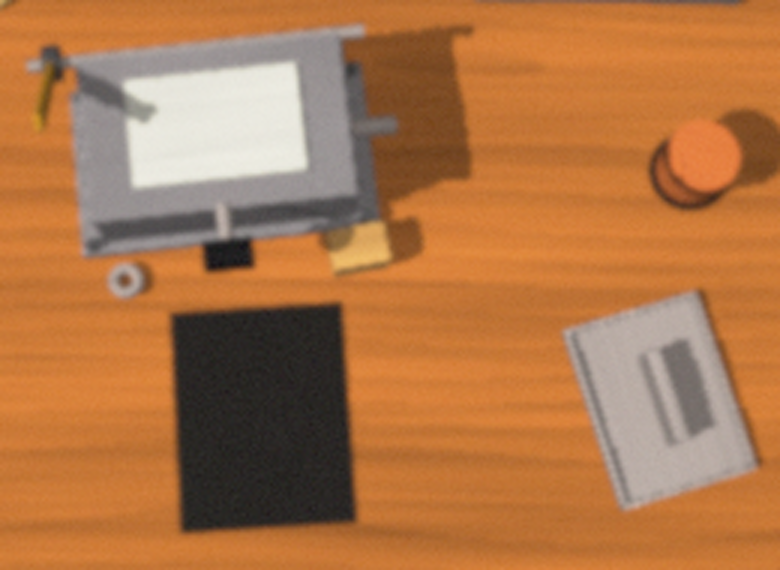

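View pics/c2.png

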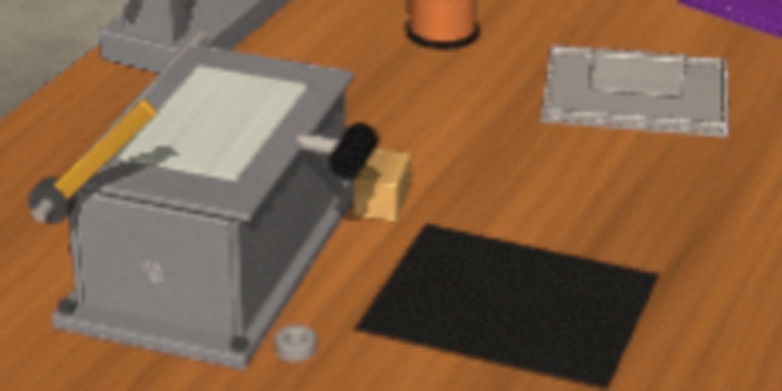

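The crops confirm the steel tray. Its rim corners in c1 are (566,330), (700,291), (757,465) and (627,508), with the upright handle strip around (667,397). The mat corners, the grip (228,254 in c1; 353,151 in c2) and the index bar are all clear as well.

```bash
python3 - <<'E'
from h import *
np.set_printoptions(precision=4,suppress=True)
T,S=cal('top0'),cal('side0')
t=lambda *u:np.array([(220+(x+.5)/3-.5,135+(y+.5)/3-.5) for x,y in u]); s=lambda *u:np.array([(190+(x+.5)/3.4-.5,195+(y+.5)/3.4-.5) for x,y in u])
def rect(P,n):
    c=P.mean(0); e=[np.linalg.norm(P[(i+1)%4]-P[i]) for i in range(4)]
    a=(P[0]-P[3])+(P[1]-P[2]); print(n,c,'edges',np.array(e),'long axis yaw',np.arctan2(a[1],a[0]))
mt=t((172,315),(340,304),(355,520),(183,530)); rect(onz(T,mt,.001),'mat top')
ms=s((428,226),(657,274),(608,386),(357,329)); 
P=onz(S,ms,.001); rect(P,'mat side'); print(P); print(onz(T,mt,.001))
tr=t((566,330),(700,291),(757,465),(627,508)); rect(onz(T,tr,.012),'tray top')
ts=s((553,47),(728,60),(727,133),(542,121));P=onz(S,ts,.012);rect(P,'tray side');print(P);print(onz(T,tr,.012))
# handle top: side corners
hs=s((594,53),(685,54)); print('handle side z.042',onz(S,hs,.042))
ht=t((640,352),(662,348),(692,440),(668,446)); rect(onz(T,ht,.042),'handle top'); 
print('tri handle centre',tri([T,S],[ht.mean(0),s((639,53))[0]]))
print('grip',tri([T,S],[t((228,254))[0],s((353,151))[0]]))
print('spool etc')
print('pivot',tri([T,S],[t((50,62))[0],s((48,200))[0]]))
print('tip',tri([T,S],[t((40,128))[0],s((152,107))[0]]))
# hinge direction from cover corners (z=.114)
cc=t((68,56),(345,40),(357,195),(90,212)); print('cover',onz(T,cc,.114))
print('flange',onz(T,t((87,255),(378,220)),.012), onz(S,s((243,362),(57,318)),.012))
E
```

```text
mat top [0.4528 0.0024 0.001 ] edges [0.1459 0.186  0.1457 0.185 ] long axis yaw 0.07886623287383267
mat side [0.4503 0.0047 0.001 ] edges [0.1837 0.145  0.1866 0.1451] long axis yaw -1.4944259439804513
[[ 0.5474 -0.0594  0.001 ]
 [ 0.3644 -0.0758  0.001 ]
 [ 0.3519  0.0687  0.001 ]
 [ 0.5377  0.0853  0.001 ]]
[[ 0.5396  0.0824  0.001 ]
 [ 0.5511 -0.063   0.001 ]
 [ 0.3656 -0.0776  0.001 ]
 [ 0.3551  0.0677  0.001 ]]
tray top [ 0.4717 -0.3381  0.012 ] edges [0.1217 0.1555 0.1173 0.1587] long axis yaw 0.30048315642087436
tray side [ 0.4657 -0.3231  0.012 ] edges [0.1591 0.1318 0.1567 0.1353] long axis yaw -1.2801990140734743
[[ 0.5605 -0.3627  0.012 ]
 [ 0.4091 -0.4115  0.012 ]
 [ 0.3725 -0.2848  0.012 ]
 [ 0.5206 -0.2334  0.012 ]]
[[ 0.5289 -0.2566  0.012 ]
 [ 0.5644 -0.373   0.012 ]
 [ 0.4153 -0.4169  0.012 ]
 [ 0.378  -0.3057  0.012 ]]
handle side z.042 [[ 0.5054 -0.3149  0.042 ]
 [ 0.4332 -0.3494  0.042 ]]
handle top [ 0.4693 -0.3333  0.042 ] edges [0.0189 0.0799 0.0207 0.081 ] long axis yaw 0.2784916284810043
tri handle centre (array([ 0.4696, -0.3332,  0.0418]), [np.float64(0.0005558200168650425), np.float64(0.0005558200168651636)])
grip (array([0.5698, 0.0277, 0.111 ]), [np.float64(0.0004774144949913767), np.float64(0.000477414494991302)])
spool etc
pivot (array([0.7295, 0.1776, 0.1099]), [np.float64(1.0602330669681211e-05), np.float64(1.0602330669647887e-05)])
tip (array([0.6465, 0.1653, 0.1983]), [np.float64(0.0005197236614172448), np.float64(0.0005197236614174133)])
cover [[ 0.7333  0.1623  0.114 ]
 [ 0.749  -0.0634  0.114 ]
 [ 0.619  -0.0741  0.114 ]
 [ 0.6026  0.1388  0.114 ]]
flange [[ 0.5895  0.1567  0.012 ]
 [ 0.6236 -0.0951  0.012 ]] [[0.5851 0.1675 0.012 ]
 [0.7295 0.1818 0.012 ]]
```

Request:
move_arm([
  [9, -5, 1],
  [18, -10, 3],
  [27, -14, 4],
  [34.7, -18.7, 6],
  [34.7, -18.7, 6],
  [34.7, -18.7, 6],
  [34.7, -18.7, 6],
  [34.7, -18.7, 6],
  [34.7, -18.7, 6],
  [34.7, -18.7, 6],
  [34.7, -18.7, 6],
  [34.7, -18.7, 6],
], roll=[0, 0, 0, 0, 0, 0.015, 0.015, 0.015, 0.015, 0.015, 0.015, 0.015], gripper=4.5, squeeze=30)

```text
time: 1.35
position: [0.4687, -0.3393, 0.1626]
tool_rot: [3.109, 0.449, -0.001]
ft_force: [0.4, 0.3, -0.3]
grip_width: 0.517
grip_force: 0.0
```

```bash
cat >> h.py <<'E'
def pose():
    s=monitor.get_state(); return s['position'],Ro.from_rotvec(s['tool_rot']).as_matrix()
def go(X,yaw):  # world target -> slide (cm), roll for tool-down
    p,R=pose(); d=R.T@(np.array(X)-p)*100; y=np.arctan2(R[1,0],R[0,0]); print('slide',d.round(2),'roll',round(y-yaw,3),'now',p.round(4),'yaw',round(y,3),'tilt',np.arccos(-R[2,2]).round(3))
E
python3 - <<'E'
from h import *
go([.471,-.3365,.014],.29)
im=snap('wrist','w1'); c=cal('w1')
print(proj(c,[[.471,-.3365,.042]]))
E
```

```text
slide [ 0.3  -0.21 14.86] roll -0.003 now [ 0.4687 -0.3393  0.1626] yaw 0.287 tilt 0.001
[[313.59032951 234.13800947]]
```

View pics/w1.png

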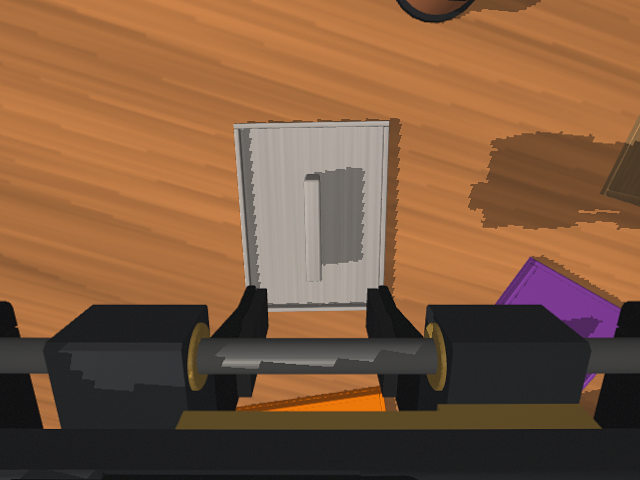

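The wrist view shows the steel tray straight ahead. Its handle top runs from (313,178) to (313,281), which matches the predicted centre of (314,234). Descending.

Request:
move_arm([
  [0.3, -0.2, 4],
  [0.3, -0.2, 8],
  [0.3, -0.2, 11],
  [0.3, -0.2, 13],
  [0.3, -0.2, 14],
  [0.3, -0.2, 14.8],
  [0.3, -0.2, 14.8],
  [0.3, -0.2, 14.8],
], roll=[0, 0, 0, 0, 0, 0, 0, 0])

```text
time: 2.2
position: [0.4729, -0.3355, 0.0156]
tool_rot: [3.107, 0.453, 0.002]
ft_force: [0.1, -0.4, 0.3]
grip_width: 0.517
grip_force: 0.0
```

Request:
move_arm([
  [0, 0, 0],
  [0, 0, 0],
  [0, 0, 0],
  [0, 0, 0],
  [0, 0, 0],
], roll=[0, 0, 0, 0, 0], gripper=0)

```text
time: 2.7
position: [0.4723, -0.3348, 0.0147]
tool_rot: [3.108, 0.454, 0.0]
ft_force: [-0.6, 0.2, -1.0]
grip_width: 0.146
grip_force: 0.5
```

```bash
python3 - <<'E'
from h import *
c=cal('w1'); print(onz(c,[[312.5,178],[313.5,281]],.042).round(4), onz(c,[[235,125],[388,122],[382,306],[252,312]],.012).round(4))
p,R=pose();h=onz(c,[[312.5,178],[313.5,281]],.042).mean(0); print('offset handle-tcp',h-p)
t=np.array([.452,.003,p[2]]); go(t,.078)
print(monitor.get_state()['grip_width'],monitor.get_state()['grip_force'])
E
```

```text
[[ 0.511  -0.324   0.042 ]
 [ 0.4347 -0.347   0.042 ]] [[ 0.5292 -0.2566  0.012 ]
 [ 0.5644 -0.3682  0.012 ]
 [ 0.4171 -0.4146  0.012 ]
 [ 0.3791 -0.3065  0.012 ]]
offset handle-tcp [ 0.00055014 -0.00071031  0.02733523]
slide [ 7.710e+00 -3.295e+01 -1.000e-02] roll 0.212 now [ 0.4723 -0.3348  0.0147] yaw 0.29 tilt 0.0
0.14598848831007774 0.49862041109008715
```

Request:
move_arm([
  [0, 0, 0],
  [0, 0, 0],
  [0, 0, 0],
  [0.1, -0.3, 0],
  [0.3, -1, 0],
  [0.5, -2, 0],
  [0.8, -3.5, 0],
  [1.2, -5, 0],
  [1.5, -6.5, 0],
  [1.9, -8, 0],
  [2.2, -9.5, 0],
  [2.6, -11, 0],
  [2.9, -12.5, 0],
  [3.3, -14, 0],
  [3.6, -15.5, 0],
  [4, -17, 0],
  [4.3, -18.5, 0],
  [4.7, -20, 0],
  [4.8, -20.6, 0],
  [4.8, -20.6, 0],
], roll=[0, 0, 0, 0, 0, 0.015, 0.03, 0.045, 0.06, 0.075, 0.09, 0.105, 0.12, 0.135, 0.15, 0.165, 0.18, 0.195, 0.21, 0.21])

```text
time: 4.7
position: [0.4589, -0.121, 0.0146]
tool_rot: [-3.137, -0.128, 0.001]
ft_force: [-1.3, 4.9, 5.6]
grip_width: 0.137
grip_force: 30.0
```

```bash
python3 - <<'E'
from h import *
p,R=pose(); go([.4515,.003,p[2]],.078); s=monitor.get_state(); print(s['grip_width'],s['grip_force'],s['ft_force'],s['time'])
E
```

```text
slide [  0.27 -12.42   0.02] roll 0.003 now [ 0.4589 -0.121   0.0146] yaw 0.081 tilt 0.002
0.13712116741408942 29.983172204811126 [-1.32386951  4.90792425  5.57622832] 4.7
```

Request:
move_arm([
  [0, -1, 0],
  [0.1, -2.5, 0],
  [0.1, -4, 0],
  [0.1, -5.5, 0],
  [0.1, -7, 0],
  [0.2, -8.5, 0],
  [0.2, -10, 0],
  [0.3, -11.2, 0],
  [0.3, -12, 0],
  [0.3, -12.4, 0],
  [0.3, -12.4, 0],
  [0.3, -12.4, 0],
  [0.3, -12.4, 0],
], roll=[0, 0, 0, 0, 0, 0, 0, 0, 0, 0, 0, 0, 0])

```text
time: 6.0
position: [0.4525, 0.0008, 0.0146]
tool_rot: [-3.138, -0.125, -0.0]
ft_force: [-0.5, 1.5, 4.3]
grip_width: 0.133
grip_force: 30.0
```

```bash
python3 - <<'E'
from h import *
p,R=pose(); go([.4515,.003,p[2]],.078); s=monitor.get_state(); print(s['grip_width'],s['grip_force'],s['ft_force'],s['time'])
E
```

```text
slide [-0.08 -0.22  0.  ] roll 0.002 now [0.4525 0.0008 0.0146] yaw 0.08 tilt 0.001
0.13282050557098185 29.968296834267676 [-0.49780528  1.45613114  4.25215041] 6.0
```

Request:
move_arm([
  [0, -0.2, 0],
  [0, -0.2, 0],
  [0, -0.2, 0],
], roll=[0, 0, 0])

```text
time: 6.3
position: [0.4525, 0.0012, 0.0146]
tool_rot: [3.138, 0.124, 0.001]
ft_force: [0.7, -4.6, 2.7]
grip_width: 0.133
grip_force: 30.0
```

Request:
move_arm([
  [0, 0, 0],
  [0, 0, 0],
  [0, 0, 0],
  [0, 0, 0],
  [0, 0, 0],
  [0, 0, -1],
  [0, 0, -4],
  [0, 0, -8],
  [0, 0, -12],
  [0, 0, -16],
  [2, 0, -19],
  [5, -1, -20.5],
  [5, -1.5, -20.5],
  [5, -1.5, -20.5],
  [5, -1.5, -20.5],
], roll=[0, 0, 0, 0, 0, 0, 0, 0, 0, 0, 0, 0, 0, 0, 0], gripper=4.5)

```text
time: 7.8
position: [0.4997, 0.021, 0.2188]
tool_rot: [3.139, 0.126, -0.003]
ft_force: [-0.0, 0.1, -0.1]
grip_width: 0.52
grip_force: 0.0
```

```bash
python3 - <<'E'
from h import *
snap('wrist','w2');snap('top','top2'); c=cal('w2'); print(pose()[0]); print(proj(c,[[.5698,.0277,.112],[.4515,.003,.042],[.72,.15,.111]]))
a=cv2.imread('pics/w2.png'); b=cv2.imread('pics/top2.png')[130:330,220:360]
b=cv2.resize(b,None,fx=2.4,fy=2.4,interpolation=cv2.INTER_CUBIC); a=cv2.resize(a[:360],None,fx=.7,fy=.7)
m=np.zeros((480,790,3),np.uint8); m[:a.shape[0],:448]=a; m[:480,450:786]=b; cv2.imwrite('pics/m2.png',m)
E
```

```text
[0.49978188 0.02055827 0.21877972]
[[ 315.11070156  141.9204099 ]
 [ 331.91348754  272.21660375]
 [ 116.84341088 -153.71394817]]
```

View pics/w2.png

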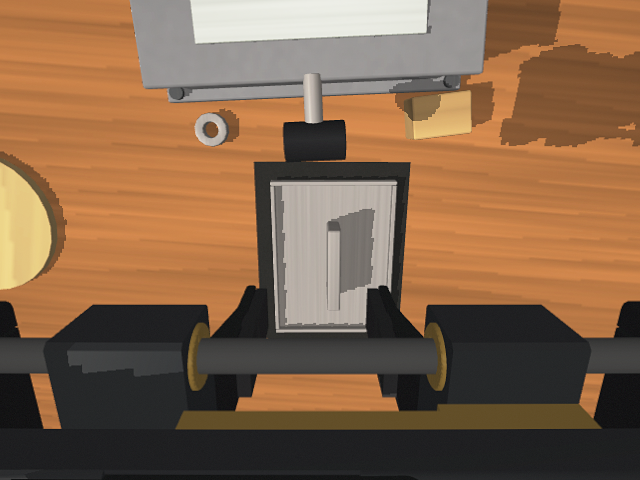

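The tray sits on the mat with even margins: mat front corners at (254,162) and (410,163), tray rim front corners at (272,182) and (396,182). The grip roller centre is at (315,140), against a prediction of (315,142). I'll check the numbers.

```bash
python3 - <<'E'
from h import *
np.set_printoptions(precision=4,suppress=True)
c=cal('w2'); T,S=cal('top0'),cal('side0')
m=onz(c,[[254,162],[410,163]],.001); tr=onz(c,[[272,182],[396,182],[277,331]],.012); h=onz(c,[[334,222],[334,309]],.042)
print('mat',m,'tray',tr,'handle',h,h.mean(0))
d=m[0]-m[1]; y=np.arctan2(-d[0],d[1]); x=np.array([np.cos(y),np.sin(y)]); print('mat yaw',y,'centre',m.mean(0)[:2]-.095*x)
d=h[0]-h[1]; print('tray yaw',np.arctan2(d[1],d[0]))
g=onz(c,[[143,88],[482,73]],.114); d=g[0]-g[1]; print('cover edge',g,np.linalg.norm(d),'yaw',np.arctan2(-d[0],d[1]))
t=np.array([220+(228.5)/3-.5,135+254.5/3-.5]); s=np.array([190+353.5/3.4-.5,195+151.5/3.4-.5])
X=tri([T,S,c],[t,s,[315,140]]); print('grip',X, onz(c,[[285,142],[345,139]],.113)); X=X[0]
g=np.array([.081]); go([X[0],X[1],X[2]+.0],.085)
E
```

```text
mat [[ 0.542   0.0845  0.001 ]
 [ 0.553  -0.0642  0.001 ]] tray [[ 0.5259  0.0653  0.012 ]
 [ 0.5353 -0.051   0.012 ]
 [ 0.369   0.0527  0.012 ]] handle [[ 0.4993  0.0055  0.042 ]
 [ 0.4142 -0.0024  0.042 ]] [0.4568 0.0015 0.042 ]
mat yaw 0.07398254514889575 centre [0.4527 0.0031]
tray yaw 0.09312032402694873
cover edge [[ 0.5944  0.1397  0.114 ]
 [ 0.6205 -0.0739  0.114 ]] 0.21519191281351 yaw 0.12117500539084056
grip (array([0.5703, 0.0277, 0.1107]), [np.float64(0.00021560696134110245), np.float64(0.0008503796982355398), np.float64(0.0007154929667434206)]) [[0.5682 0.0476 0.113 ]
 [0.5733 0.0081 0.113 ]]
slide [ 7.1  -0.16 10.79] roll -0.006 now [0.4998 0.0206 0.2188] yaw 0.079 tilt 0.002
```

Measured: the grip is at (0.570, 0.028, 0.112), the gearbox yaw is 0.122 and the index angle is about 0.813 rad. The pivot comes out at (0.728, 0.176), which agrees with its direct measurement. Going to the grip.

Request:
move_arm([
  [3, 0, 0],
  [6, -0.1, 1],
  [7.1, -0.2, 3],
  [7.1, -0.2, 6],
  [7.1, -0.2, 8],
  [7.1, -0.2, 10],
  [7.1, -0.2, 11.5],
  [7.1, -0.2, 12.5],
  [7.1, -0.2, 12.5],
  [7.1, -0.2, 12.5],
  [7.1, -0.2, 12.5],
], roll=[0, -0.02, -0.043, -0.043, -0.043, -0.043, -0.043, -0.043, -0.043, -0.043, -0.043], gripper=6.2)

```text
time: 9.0
position: [0.5724, 0.0288, 0.0956]
tool_rot: [3.135, 0.193, 0.003]
ft_force: [-0.1, 0.6, -0.2]
grip_width: 0.713
grip_force: 0.0
```

```bash
python3 - <<'E'
from h import *
go([.5703,.0277,.093],.122); s=monitor.get_state(); print(s['grip_width'],s['ft_force'])
E
```

```text
slide [-0.22  0.09  0.26] roll 0.001 now [0.5724 0.0288 0.0956] yaw 0.123 tilt 0.002
0.712638552520963 [-0.12169868  0.55320529 -0.24427701]
```

Request:
move_arm([
  [-0.2, 0.1, 0.2],
  [-0.2, 0.1, 0.2],
  [-0.2, 0.1, 0.2],
  [-0.2, 0.1, 0.2],
  [-0.2, 0.1, 0.2],
  [-0.2, 0.1, 0.2],
  [-0.2, 0.1, 0.2],
  [-0.2, 0.1, 0.2],
], roll=[0, 0, 0, 0, 0, 0, 0, 0], gripper=0, squeeze=25)

```text
time: 9.8
position: [0.5697, 0.0281, 0.0927]
tool_rot: [-3.135, -0.193, -0.0]
ft_force: [-1.8, 1.4, 1.9]
grip_width: 0.455
grip_force: 25.0
```

```bash
python3 - <<'E'
from h import *
s=monitor.get_state(); print(s['grip_width']*87,s['grip_force'],s['ft_force'],pose()[0])
a=np.linspace(0,.813,21)
x=-.175*np.cos(a)+.002*np.sin(a); z=.175*np.sin(a)+.002*np.cos(a)
print(np.c_[a,(x-x[0])*100,(z-z[0])*100].round(2).tolist())
E
```

```text
39.57318978545213 25.000987546518445 [-1.75530361  1.43545358  1.94312279] [0.56971118 0.0281217  0.09270611]
[[0.0, 0.0, 0.0], [0.04, 0.02, 0.71], [0.08, 0.07, 1.42], [0.12, 0.15, 2.13], [0.16, 0.26, 2.83], [0.2, 0.4, 3.53], [0.24, 0.57, 4.22], [0.28, 0.76, 4.9], [0.33, 0.98, 5.58], [0.37, 1.23, 6.25], [0.41, 1.51, 6.9], [0.45, 1.81, 7.55], [0.49, 2.13, 8.18], [0.53, 2.49, 8.8], [0.57, 2.87, 9.4], [0.61, 3.27, 9.99], [0.65, 3.69, 10.56], [0.69, 4.14, 11.11], [0.73, 4.61, 11.64], [0.77, 5.1, 12.16], [0.81, 5.62, 12.65]]
```

Request:
move_arm([
  [0, 0, -0.7],
  [0.07, 0, -1.4],
  [0.15, 0, -2.1],
  [0.26, 0, -2.8],
  [0.4, 0, -3.5],
  [0.57, 0, -4.2],
  [0.76, 0, -4.9],
  [0.98, 0, -5.6],
  [1.23, 0, -6.25],
  [1.5, 0, -6.9],
  [1.8, 0, -7.55],
  [2.13, 0, -8.2],
  [2.5, 0, -8.8],
  [2.87, 0, -9.4],
  [3.27, 0, -10],
  [3.7, 0, -10.55],
  [4.14, 0, -11.1],
  [4.6, 0, -11.65],
  [5.1, 0, -12.15],
  [5.6, 0, -12.65],
], roll=[0, 0, 0, 0, 0, 0, 0, 0, 0, 0, 0, 0, 0, 0, 0, 0, 0, 0, 0, 0])

```text
time: 11.8
position: [0.6246, 0.0347, 0.2199]
tool_rot: [-3.136, -0.193, 0.003]
ft_force: [-3.3, 2.9, -0.8]
grip_width: 0.456
grip_force: 25.0
```

Request:
move_arm([
  [0, 0, 0],
  [0, 0, 0],
  [0, 0, 0],
  [0, 0, 0],
  [0, 0, 0],
], roll=[0, 0, 0, 0, 0])

```text
time: 12.3
position: [0.6249, 0.0348, 0.2201]
tool_rot: [-3.136, -0.193, 0.001]
ft_force: [-4.7, 3.1, 0.5]
grip_width: 0.457
grip_force: 25.0
```

```bash
python3 - <<'E'
from h import *
s=monitor.get_state(); p=s['position']; print(p,s['grip_width']*87,s['grip_force'],s['ft_force'],s['time'])
d=p[:2]-[.744,.049]; X=np.array([.9926,.1217]); print('angle from tcp',np.arctan2(p[2]+.019-.111,-(d@X)), np.hypot(p[2]+.019-.111,d@X))
snap('side','s3');snap('top','t3');
a=cv2.imread('pics/s3.png')[175:300,195:345]; cv2.imwrite('pics/c3.png',cv2.resize(a,None,fx=4.8,fy=4.8,interpolation=cv2.INTER_CUBIC))
E
```

```text
[0.62486587 0.03480852 0.22008603] 39.73836551317036 24.999716263264418 [-4.66666382  3.06071313  0.49100124] 12.3
angle from tcp 0.8180649654150384 0.17550255252262664
```

View pics/c3.png

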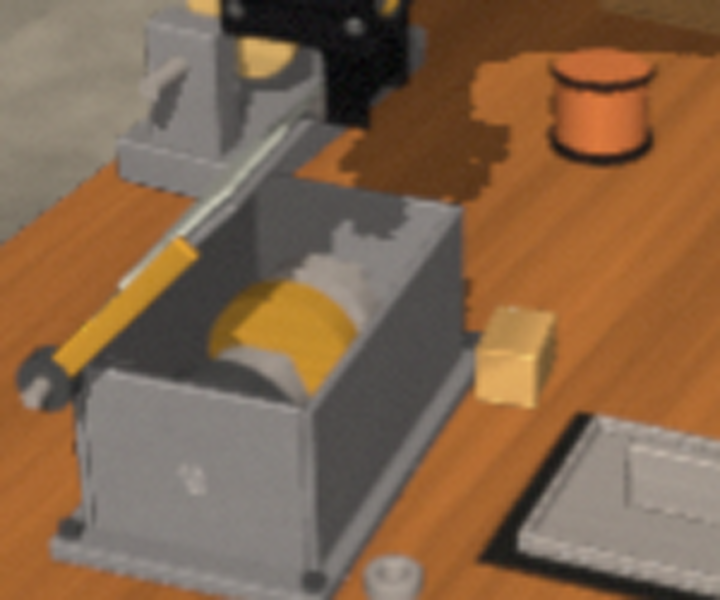

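The cover is raised. In the crop the bar's edges run (58,352)→(180,240) and (68,375)→(198,258), and the cover's line runs about (120,283)→(310,110), so they look parallel. The bearing, former and tray are undisturbed. I'll compare the angles numerically.

```bash
python3 - <<'E'
from h import *
c=cal('s3'); f=lambda u:(np.array(u)+.5)/4.8-.5+[195,175]
yw=.122; x=np.array([np.cos(yw),np.sin(yw),0]); y=np.array([-np.sin(yw),np.cos(yw),0]); z=np.array([0,0,1.]); O=np.array([.744,.049,.111])
def pt(th,r,h,yy): return O+y*yy+x*(-r*np.cos(th)+h*np.sin(th))+z*(r*np.sin(th)+h*np.cos(th))
ang=lambda a,b:np.degrees(np.arctan2(-(b-a)[1],(b-a)[0]))
print('bar meas',ang(f([58,352]),f([180,240])),ang(f([68,375]),f([198,258])),'tip',f([[180,240],[198,258]]),'cover',ang(f([120,283]),f([310,110])))
for th in (.7,.75,.8,.85,.9):
    P=proj(c,[pt(th,.02,.007,.1315),pt(th,.12,.007,.1315),pt(th,.02,-.007,.1315),pt(th,.12,-.007,.1315),pt(th,.02,.003,.108),pt(th,.138,.003,.108)])
    print(th,ang(P[0],P[1]).round(1),ang(P[2],P[3]).round(1),'tip',P[1].round(1),P[3].round(1),'cover',ang(P[4],P[5]).round(1))
E
```

```text
bar meas 42.55295135767634 41.98721249581665 tip [[232.10416667 224.60416667]
 [235.85416667 228.35416667]] cover 42.3186856823245
0.7 33.1 32.6 tip [235.8 229.2] [239.8 234.1] cover 33.0
0.75 36.9 36.4 tip [233.9 227.3] [238.1 232. ] cover 36.8
0.8 40.8 40.3 tip [232.  225.3] [236.4 229.9] cover 40.6
0.85 44.7 44.2 tip [230.  223.5] [234.6 227.9] cover 44.5
0.9 48.6 48.1 tip [227.9 221.7] [232.7 226. ] cover 48.4
```

Both the bar and the cover come out at about 0.82 rad, and the cover is held still with a 25 N grip. Handing in.

```bash
python3 - <<'E'
from h import *
print(workorder.close_job())
E
```

```text
the job is handed in; nothing more can be done
None
```

I handed the job in with the steel tray square on the mat, a few mm from its centre, and the cover held at about 0.82 rad, in line with the index arm; the hand-in returned no verdict.

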